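Open the keyed shutter and hold the set-up key turned

ROBOT

A 6-joint arm with a two-finger parallel gripper is mounted at the origin on a cart in front of the work surface, level with it; the furniture and walls round the work are solid. World frame = base frame: x ahead of the robot, y to its left, z up, the work surface at z = 0. Lengths are in mm, angles in degrees, forces in N, time in s.
With the tool pointing down it reaches from about 300 to 850 mm from the base axis. Payload 4.2 kg.
Tool frame: the origin (TCP) lies midway between the tips of the shut fingers; the grasp point (between the pads) lies 19 mm behind it; z points along the fingers, y is the line along which they close (so a half turn about z gives the same grasp; the last joint's range is limited). The gripper opens to 91 mm and grips with 3 to 60 N. Pads are 32 mm wide; open, the fingers measure 118 mm over their backs; the gripper's body (76 mm by 178 mm) begins 60 mm behind the grasp point.
Start: joints at [68.239, 18.312, 89.639, -0, 72.044, -1.146], TCP at [202.453, 538.197, 213.976] pointing down, gripper open.
Joint ranges: [-177.97, 177.97], [-48.28, 115.42], [12.27, 149.76], [-77.06, 257.06], [2.81, 150.46], [-146.56, 146.56]. Speed limits (degrees/s): [147.25, 147.25, 180, 180, 180, 180].

INTERFACE

Orientations are given as [roll, pitch, yaw] about the fixed x, y, z axes, in that order (R = Rz(yaw) Ry(pitch) Rx(roll)).
In Python, from workcell import env gives the robot as it stands.
- The arm moves only by the shell command python3 -m jog 'ROWS' [FORCE]. ROWS is a JSON object of lists of equal length, an entry for each row: "jaw": the finger opening in mm, from 0 to 91.2; "slide": the shift along the tool's x, y, z in units of 30 mm (1.0 is 30 mm), a list of three; "spin": the turn about the tool's z in units of 8 degrees (1.0 is 8 degrees). In form: {"jaw": [jaw, ...], "slide": [[dx, dy, dz], ...], "spin": [spin, ...]}. A call has 1 to 10 rows; each row shifts and turns the commanded pose from where the row before left it, along the tool's axes as they then stand; what a row does not reach is not made up. A row lasts 1/10 s, in which the tool goes at most 50 mm and 8.59 degrees, less where a joint would pass 70% of its speed; a pose out of reach is approached as far as the arm can. A call is refused whole if a number of a shift passes 1 or a number of a turn 1, either way. A call with a gripper value outside its range is refused whole. The fingers move at their own pace and stop on an object; FORCE is the grip in N (left out, the last holds). Time passes only in rows, so rows that do not move let the fingers close. It gives the time, the measured TCP pose, the force, the opening and the grip force at its end, in the units of the state.
- env.state(): the state, without advancing time (a new reading comes with each control period).
- env.grab_frame(name): name is "side" or "top"; returns the picture (384x512x3 uint8, red, green, blue); there is no depth.
- env.camera_model(name): a dict with "fx", "fy", "cx", "cy" (pixels), "camera_from_world" (4x4, takes a point from world to camera coordinates). Camera axes: x right, y up, looking along -z (the intrinsics and any distortion apply to the point x, -y, -z); pixel columns grow to the right and rows downward; lengths in mm; the calibration is good to about 2 mm. A picture is of the moment at which its call begins. camera_model takes no time and is no camera call.
- env.job_done(): hands the job in; it is judged then, once.
The state is a dict: "time_s": time; "qpos": joint angles; "qvel": joint speeds; "effort": joint torques, N m; "ee_pos": TCP position; "ee_rot": TCP orientation; "force": force on the tool from outside, world axes, zero at the start; "torque": the same for the moment, N m; "gripper_width": finger opening in mm; "gripper_force": force on a finger pad.
Only numpy, scipy, OpenCV 4.12 (cv2) and the standard library are available. Lean on these libraries where they do the work, as an engineer would, in place of code of your own. Each camera call takes 0.05 s, during which the arm holds its last target. There are 200 camera calls.

TASK

Put the disc into set-up mode at the key station. Wind the round handwheel clockwise, taking a fresh grip as often as needed, until the shutter's window is centred over the lock; then take the key out of its wooden block, push it straight down into the lock, past the sticky pins until it is fully home, and only then turn it a quarter turn clockwise to its stop. The lock springs back, so finish with the gripper still holding the key turned, and leave the sanding block, the screw tub and the tape measure where they are.

Things in the scene. Friction and masses are not known exactly. Their poses are not given: they have to be found in the camera images.
- station: Fixed grey key station, a box 110 (x) x 260 (y) x 50 mm tall on the turntable; origin under its centre, z up. The lock is at (0, -55) mm and the handwheel's axis at (0, +60) mm in its frame. Two steel guide rails for the shutter run along y at x = +-30 mm and stand 8 mm above its top. Tall machine cabinet left of the turntable (beyond y = 0.4 m): keep clear.
- wheel_grip (a point): Point on the handwheel's upright axis at the height to grip, 80 mm above the turntable. The handwheel is a black ribbed round knob, 56 mm across, from 68 to 92 mm above the turntable; nothing but the flat shutter (top 54 mm) and the rails (58 mm) is under it. Turns with the wheel.
- handwheel (a joint): Angle of the handwheel, rad; grows clockwise seen from above, range -0.1 to 3.9; stiff (about 0.12 Nm), stays where it is left. It drives the shutter 14 mm per rad; the window is centred over the lock at 3.0. It starts at 0.1 to 1.0.
- window (a point): Centre of the square 30 x 30 mm window in the aluminium shutter plate (3 mm thick, 51 to 54 mm above the turntable). The shutter slides along the station's y; the handwheel turned clockwise moves it to +y. Until opened, plain shutter plate covers the lock.
- lock_mouth (a point): Centre of the keyhole on the brass lock core's top face, 50 mm above the turntable; x along the slot's long side, z up; turns with the core. At rest x is the station's x. Slot 20.6 x 8.6 mm, 30 mm deep, alike after half a turn, mouth bevelled 3 mm. Sprung pins stick in from its long sides 12 and 20 mm down; pushing the key past them takes 5 to 18 N.
- lock (a joint): Angle of the lock core, rad: 0 at rest, grows clockwise seen from above, stop at 1.571; a spring (0.12 Nm per rad) turns it back to 0 when let go. The key has about 0.1 rad of play in the slot, so turn the gripper about 0.1 rad more than a quarter turn.
- key: Loose key, under 0.1 kg, upright in its block; origin at the blade's tip, z up to the bow, x along its width, y through it. Steel blade 18 (x) x 7 (y) mm, round tip; shoulder 24 x 10 mm from 43 to 50 mm; black bow 36 (x) x 12 (y) mm from 50 to 86 mm: pinch it across the 12 mm at 68 mm. Alike after half a turn about z. Fully home, its origin is 30 mm below lock_mouth.
- key_block: Fixed light wooden block 64 x 56 x 40 mm tall, origin under its centre; a slot 19.6 x 8.6 mm, 30 mm deep, along its x holds the key upright in the middle: the key's origin starts 10 mm above the turntable, the bow stands from 60 to 96 mm.
- sanding_block: Bystander: brown cork sanding block 63 x 122 x 37 mm lying on the turntable, origin under its centre. Leave it.
- screw_tub: Bystander: open pale round tub of screws, 72 mm across, 50 mm tall, origin under its centre. Leave it.
- tape_measure: Bystander: yellow tape measure 40 x 76 x 66 mm tall, origin under its centre. Leave it.

How it is judged (in metres and radians):
On the way, in this order (a step that is already met when the one before it is completed fails the run):
1. the shutter's window is centred over the lock within 3.5 mm (horizontal distance between window and lock_mouth below 0.0035 m), for 0.2 s.
2. the key is fully home in the lock, within 3 mm of its depth, before the lock is turned (under 0.3 rad) (z of key in the frame of lock_mouth below -0.027 m and horizontal distance between key and lock_mouth below 0.004 m and value of joint lock below 0.3 rad), for 0.1 s.
At the end, for the whole second after the job is handed in: Fingers grip the key (over 3 N); key upright within 7 degrees, at least 26 mm deep in the lock and within 4 mm sideways; lock turned at least 1.36 rad and staying so; window centred over the lock within 4.5 mm; the three bystanders within 30 mm of their starts (value of joint lock above 1.36 rad and z of key in the frame of lock_mouth below -0.026 m and horizontal distance between key and lock_mouth below 0.004 m and angle between key's own z axis and vertical below 0.12 rad and contact force between the fingers and key above 3 N and horizontal distance between window and lock_mouth below 0.0045 m and distance of each of sanding_block, screw_tub, tape_measure from where it was at the start of the episode below 0.03 m); the arm keeps its last pose, push and grip.
It fails at once if a bystander is knocked away (distance of any of sanding_block, screw_tub, tape_measure from where it was at the start of the episode above 0.03 m).
It also fails if it takes over 64 s, if anything falls off the work surface, if the arm or the gripper's body presses on something with over 40 N, if the wrist force passes 120 N, or if a joint passes its speed limit or range.

## Working session

There is one attempt and no reset: what is moved stays moved. The work goes in short steps, Python scripts to look and compute and a shell command to move; the robot and the scene stay as the last step left them, time stands still between calls to the robot, and variables do not carry over. Pictures are saved under pics/ and viewed, at most 10 in all, crops included, and the job is handed in when it is done.

```bash
ls; mkdir -p pics; python3 - <<'E'
from workcell import env
import cv2
s=env.state(); print({k:s[k] for k in ("time_s","ee_pos","ee_rot","gripper_width","force")})
for n in ("top","side"):
    cv2.imwrite(f"pics/{n}0.png",env.grab_frame(n)[:,:,::-1]); m=env.camera_model(n); print(n,m)
E
```

```text
pics
{'time_s': 0.0, 'ee_pos': array([202.27564172, 537.68849891, 213.1209089 ]), 'ee_rot': array([-1.79896801e+02, -3.71918309e-03,  1.59383585e+02]), 'gripper_width': 91.38780479911354, 'force': array([-0.06712412, -0.64986651, -0.16840337])}
top {'fx': 368.8218841458208, 'fy': 368.8218841458208, 'cx': 258.611026837862, 'cy': 196.309795543971, 'camera_from_world': array([[-6.49534345e-03, -9.99613151e-01, -2.70436399e-02,
         4.85852765e+00],
       [ 9.99784278e-01, -7.02525329e-03,  1.95459383e-02,
        -6.03024932e+02],
       [-1.97283654e-02, -2.69108484e-02,  9.99443144e-01,
        -9.79672093e+02],
       [ 0.00000000e+00,  0.00000000e+00,  0.00000000e+00,
         1.00000000e+00]])}
side {'fx': 470.3296828436147, 'fy': 470.3296828436147, 'cx': 266.36726909410316, 'cy': 185.7771319553365, 'camera_from_world': array([[ 7.78250935e-01,  6.27916782e-01,  6.78209573e-03,
        -4.44914673e+02],
       [-3.37574746e-01,  4.09240213e-01,  8.47682570e-01,
         1.64975736e+02],
       [ 5.29498605e-01, -6.61999217e-01,  5.30460427e-01,
        -1.63990977e+03],
       [ 0.00000000e+00,  0.00000000e+00,  0.00000000e+00,
         1.00000000e+00]])}
```

View pics/top0.png

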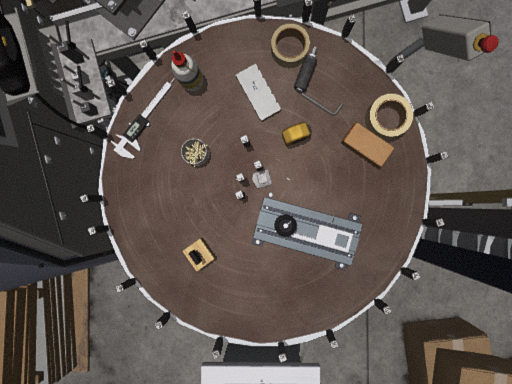

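View pics/side0.png

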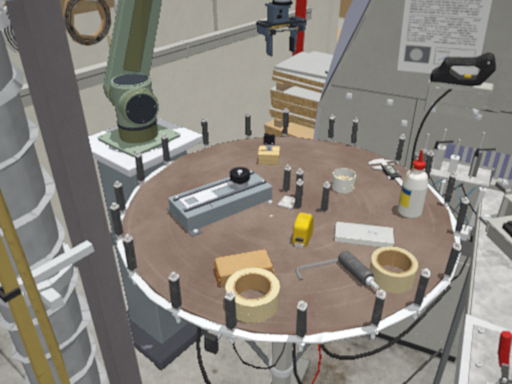

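The top view shows the station around (308,230), with the handwheel at (285,225), the window at about (342,240) and the key block at (198,255). I'll zoom in on this area.

```bash
python3 - <<'E'
import cv2,numpy as np
im=cv2.imread("pics/top0.png")
a=cv2.resize(im[190:275,240:370],None,fx=6,fy=6,interpolation=cv2.INTER_CUBIC)
cv2.imwrite("pics/c1.png",a)
b=cv2.resize(im[232:282,172:228],None,fx=7,fy=7,interpolation=cv2.INTER_CUBIC)
s=cv2.imread("pics/side0.png"); c=cv2.resize(s[130:170,250:290],None,fx=8.75,fy=8.75,interpolation=cv2.INTER_CUBIC)
cv2.imwrite("pics/c2.png",np.hstack([b,c]))
E
```

```text
(no output)
```

View pics/c1.png

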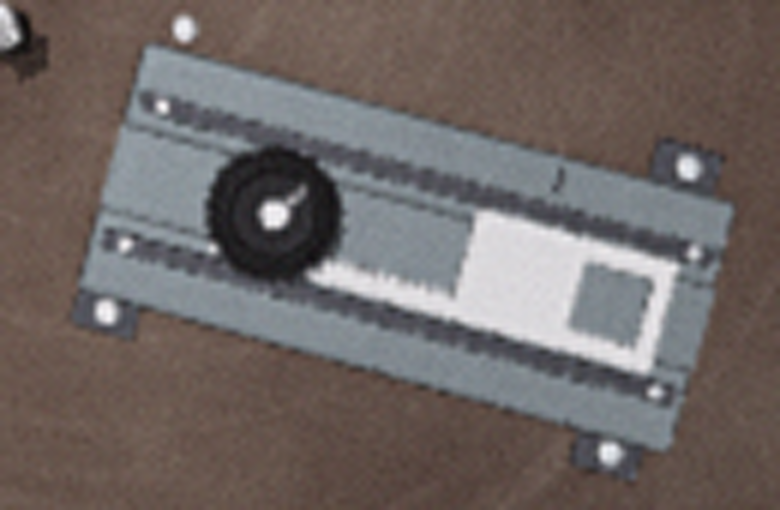

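View pics/c2.png

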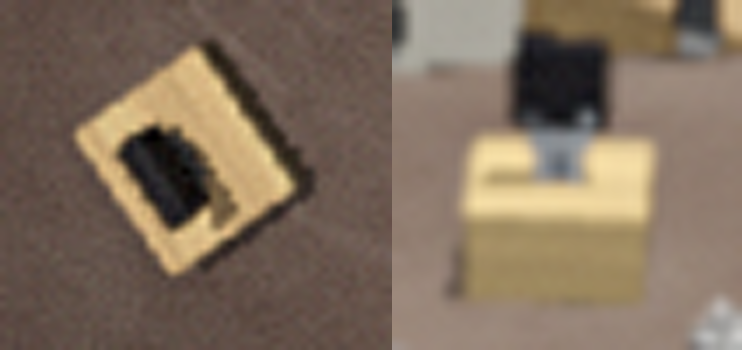

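Crop one shows station top corners at about (148,45), (733,205), (668,450) and (82,292), and the wheel hub at (273,213). The window centre is at about (611,303). Crop two shows the block corners and the bow, plus the same block in the side view.

```bash
cat > h.py <<'E'
from workcell import env
import numpy as np
from scipy.optimize import least_squares
def unproj(n,uv,z):
    m=env.camera_model(n);T=np.array(m["camera_from_world"]);R,t=T[:3,:3],T[:3,3]
    uv=np.atleast_2d(np.array(uv,float));z=np.broadcast_to(z,len(uv))
    d=np.c_[(uv[:,0]-m["cx"])/m["fx"],-(uv[:,1]-m["cy"])/m["fy"],-np.ones(len(uv))]@R
    c=-R.T@t
    return c[:2]+d[:,:2]*((z-c[2])/d[:,2])[:,None]
def proj(n,P):
    m=env.camera_model(n);T=np.array(m["camera_from_world"]);q=np.atleast_2d(P)@T[:3,:3].T+T[:3,3]
    return np.c_[m["cx"]+m["fx"]*q[:,0]/-q[:,2],m["cy"]-m["fy"]*q[:,1]/-q[:,2]]
def fit(local,xy):
    local=np.array(local,float)
    def f(p):
        c,s=np.cos(p[2]),np.sin(p[2]);return (local@np.array([[c,s],[-s,c]])+p[:2]-xy).ravel()
    best=min((least_squares(f,[*xy.mean(0),a]) for a in (0,1.5,3,-1.5)),key=lambda r:r.cost)
    return best.x[:2],np.degrees(best.x[2]),best.fun.reshape(-1,2)
def crop(uv,f,u0,v0): return (np.array(uv,float)+.5)/f-.5+[u0,v0]
E
python3 - <<'E'
from h import *
np.set_printoptions(precision=1,suppress=True)
c=unproj("top",crop([(148,45),(733,205),(668,450),(82,292)],6,240,190),50)
p,a,r=fit([(55,130),(55,-130),(-55,-130),(-55,130)],c); print("station",p,a,r)
h=unproj("top",crop([(273,213)],6,240,190),92); print("hub",h)
R=lambda a:np.array([[np.cos(a),-np.sin(a)],[np.sin(a),np.cos(a)]])
Rs=R(np.radians(a))
print("axis pred",p+Rs@[0,60],"lock",p+Rs@[0,-55])
w=unproj("top",crop([(590,262),(653,280),(633,349),(570,330)],6,240,190),[52.5]*4); print("window st",(w-p)@Rs, ((w-p)@Rs).mean(0))
b=unproj("top",crop([(205,45),(300,190),(175,277),(75,130)],7,172,232),40)
for L in ([(32,28),(32,-28),(-32,-28),(-32,28)],[(28,32),(28,-32),(-28,-32),(-28,32)]):
    print("block",*fit(L,b))
print("bow",unproj("top",crop([(120,150),(155,125),(212,200),(175,230)],7,172,232),96))
E
```

```text
station [ 513.6 -123.6] -15.476057002689783 [[ 1.2  1.8]
 [ 1.  -2.6]
 [-2.1 -1.6]
 [-0.1  2.4]]
hub [[530.9 -65.4]]
axis pred [529.6 -65.8] lock [ 498.9 -176.6]
window st [[  14.5  -75.6]
 [  14.1 -102.9]
 [ -16.1 -102.3]
 [ -15.3  -74.8]] [ -0.7 -88.9]
block [453.1 156.1] 303.6931296386263 [[-1.4 -4.9]
 [ 5.4 -1. ]
 [ 1.8  5.9]
 [-5.8 -0. ]]
block [453.1 156.1] -56.29798863259894 [[-0.3  0.7]
 [-0.1  0.1]
 [ 0.7  0.3]
 [-0.2 -1.1]]
bow [[464.5 169.4]
 [473.1 157.1]
 [447.1 137.3]
 [436.7 150.3]]
```

```bash
cat >> h.py <<'E'
from scipy.spatial.transform import Rotation as Ro
def go(xyz,yaw=None):
    s=env.state(); R=Ro.from_euler("xyz",s["ee_rot"],degrees=True).as_matrix()
    d=R.T@(np.array(xyz)-s["ee_pos"])/30
    dy=None if yaw is None else -((yaw-s["ee_rot"][2]+180)%360-180)/8
    print("t",round(s["time_s"],2),"pos",s["ee_pos"].round(1),"rot",s["ee_rot"].round(1),"q6",round(s["qpos"][5],1),"F",np.round(s["force"],1),"T",np.round(s["torque"],2),"w",round(s["gripper_width"],1),"gf",np.round(s["gripper_force"],1))
    print("units",d.round(3),"spin",dy)
E
python3 -c "
from h import *
go([530,-66,150])"
```

```text
t 0.1 pos [202.3 537.7 213.2] rot [-179.9   -0.   159.4] q6 -1.1 F [-0.3 -0.2  0.4] T [ 0.02 -0.02 -0.01] w 91.4 gf 0.0
units [-17.31  -14.986   2.131] spin None
```

```bash
python3 -m jog '{"jaw":[91,91,91,91,91,91,91,91,91,91],"slide":[[-0.85,-0.75,0],[-0.85,-0.75,0],[-0.85,-0.75,0],[-0.85,-0.75,0],[-0.85,-0.75,0],[-0.85,-0.75,0],[-0.85,-0.75,0],[-0.85,-0.75,0],[-0.85,-0.75,0],[-0.85,-0.75,0]],"spin":[0,0,0,0,0,0,0,0,0,0]}'
python3 -c "
from h import *
go([530,-66,150],159.4)"
```

```text
time_s: 1.1
ee_pos: [362.1, 236.4, 213.7]
ee_rot: [-180.0, -0.0, 159.4]
force: [0.5, 0.4, -0.3]
gripper_width: 90.9
gripper_force: 0.0
t 1.1 pos [362.1 236.4 213.7] rot [-180.    -0.   159.4] q6 -37.8 F [ 0.5  0.4 -0.3] T [-0.02 -0.08 -0.02] w 90.9 gf 0.0
units [-8.787 -7.466  2.123] spin -0.00036655113754946456
```

```bash
python3 -m jog '{"jaw":[91,91,91,91,91,91,91,91,91,91],"slide":[[-0.88,-0.75,0],[-0.88,-0.75,0],[-0.88,-0.75,0],[-0.88,-0.75,0],[-0.88,-0.75,0],[-0.88,-0.75,0],[-0.88,-0.75,0.5],[-0.88,-0.75,0.5],[-0.88,-0.75,0.5],[-0.88,-0.75,0.5]],"spin":[0,0,0,0,0,0,0,0,0,0]}' >/dev/null
python3 -m jog '{"jaw":[91,91],"slide":[[0,0,0],[0,0,0]],"spin":[0,0]}' >/dev/null
python3 -c "
from h import *
go([530,-65.8,63.5],159.4)"
```

```text
t 2.3 pos [529.3 -66.  153.1] rot [-1.800e+02 -1.000e-01  1.593e+02] q6 -77.7 F [0.1 0.6 0.3] T [-0.   -0.04 -0.02] w 91.0 gf 0.0
units [-0.026  0.015  2.986] spin -0.013203568909798236
```

```bash
python3 -m jog '{"jaw":[91,91,91,91,50,50,50,50,50],"slide":[[-0.02,0,0.75],[0,0,0.75],[0,0,0.75],[0,0,0.73],[0,0,0],[0,0,0],[0,0,0],[0,0,0],[0,0,0]],"spin":[0,0,0,0,0,0,0,0,0]}' 30
python3 -c "
from h import *
go([530,-65.8,63.5],159.4)"
```

```text
time_s: 3.2
ee_pos: [530.7, -66.7, 65.7]
ee_rot: [-179.9, 0.1, 159.5]
force: [-0.8, -0.5, 3.4]
gripper_width: 55.2
gripper_force: 30.0
t 3.2 pos [530.7 -66.7  65.7] rot [-1.799e+02  1.000e-01  1.595e+02] q6 -77.7 F [-0.8 -0.5  3.4] T [-0.05  0.13 -0.06] w 55.2 gf 30.0
units [0.034 0.019 0.073] spin 0.006268169696728165
```

```bash
python3 -m jog '{"jaw":[50,50,50,50,50,50,50,50,50,50],"slide":[[0,0,0],[0,0,0],[0,0,0],[0,0,0],[0,0,0],[0,0,0],[0,0,0],[0,0,0],[0,0,0],[0,0,0]],"spin":[1,1,1,1,1,1,1,1,1,1]}' 30
python3 -c "
from h import *
import cv2
go([530,-65.8,65],159.4)
cv2.imwrite('pics/t1.png',cv2.resize(env.grab_frame('top')[190:275,240:370,::-1],None,fx=6,fy=6,interpolation=cv2.INTER_CUBIC))"
```

```text
time_s: 4.2
ee_pos: [529.3, -67.4, 65.6]
ee_rot: [-179.9, 0.2, 79.1]
force: [-3.6, -4.9, 6.0]
gripper_width: 55.5
gripper_force: 30.0
t 4.2 pos [529.3 -67.4  65.6] rot [-179.9    0.2   79.1] q6 2.6 F [-3.6 -4.9  6. ] T [-0.98  0.91  0.18] w 55.5 gf 30.0
units [0.057 0.011 0.021] spin -10.03178199822139
```

View pics/t1.png

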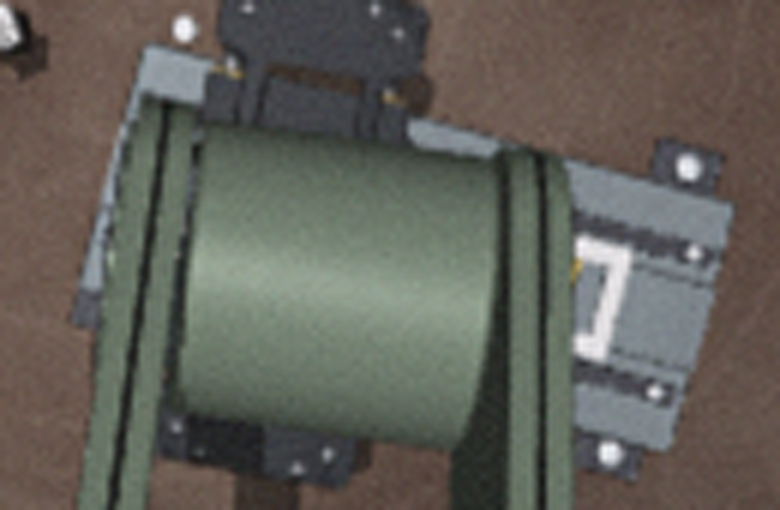

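The shutter's end edge moved from (664,319) to (617,304), about 20 mm, so there was no slip. About 57° remain.

```bash
python3 -m jog '{"jaw":[50,50,50,50,50,50,50,50,50],"slide":[[0,0,0],[0,0,0],[0,0,0],[0,0,0],[0,0,0],[0,0,0],[0,0,0],[0,0,0],[0,0,0]],"spin":[1,1,1,1,1,1,1,0.2,0]}' 30
python3 -m jog '{"jaw":[91,91,91,91,91,91,91,91,91,91],"slide":[[0,0,0],[0,0,0],[0,0,0],[0,0,-0.7],[0,0,-0.9],[0,0,-0.9],[0,0,-0.9],[0,0,-0.9],[0,0,-0.9],[0,0,0]],"spin":[0,0,0,0,0,0,0,0,0,0]}'
python3 -c "
from h import *
go([453,156,222],213.7)"
```

```text
time_s: 5.15
ee_pos: [528.4, -66.7, 65.6]
ee_rot: [-180.0, 0.2, 21.8]
force: [-6.3, -3.4, 7.9]
gripper_width: 55.8
gripper_force: 30.0
time_s: 6.15
ee_pos: [532.8, -66.1, 224.4]
ee_rot: [179.8, -0.4, 21.8]
force: [0.1, -0.3, -0.3]
gripper_width: 90.8
gripper_force: 0.0
t 6.15 pos [532.8 -66.1 224.4] rot [179.8  -0.4  21.8] q6 59.9 F [ 0.1 -0.3 -0.3] T [-0.04  0.15 -0.  ] w 90.8 gf 0.0
units [ 0.28  -7.862  0.05 ] spin 21.011613326155754
```

```bash
python3 -m jog '{"jaw":[60,60,60,60,60,60,60,60,60,60],"slide":[[0.03,-0.87,0],[0.03,-0.87,0],[0.03,-0.87,0],[0.03,-0.87,0],[0.03,-0.87,0],[0.03,-0.87,0],[0.03,-0.87,0],[0.03,-0.87,0],[0.03,-0.87,0],[0,0,0]],"spin":[0,0,0,0,0,0,0,0,0,0]}' >/dev/null
python3 -m jog '{"jaw":[60,60,60,60,60,60,60,60,60,60],"slide":[[0,0,0],[0,0,0],[0,0,0],[0,0,0],[0,0,0],[0,0,0],[0,0,0],[0,0,0],[0,0,0],[0,0,0]],"spin":[-1,-1,-1,-1,-1,-1,-1,-1,-1,-1]}' >/dev/null
python3 -m jog '{"jaw":[60,60,60,60,60,60,60,60,60,60],"slide":[[0,0,0],[0,0,0],[0,0,0],[0,0,0],[0,0,0],[0,0,0],[0,0,0],[0,0,0],[0,0,0],[0,0,0]],"spin":[-1,-1,-1,-1,-1,-1,-1,-1,-1,-1]}' >/dev/null
python3 -m jog '{"jaw":[60,60,60,60,60],"slide":[[0,0,0],[0,0,0],[0,0,0],[0,0,0],[0,0,0]],"spin":[-1,-1,-1,-1,0]}' >/dev/null
python3 - <<'E'
from h import *
import cv2
go([454,155,222],213.7)
f=env.grab_frame("top")[:,:,::-1]; s=env.grab_frame("side")[:,:,::-1]
cv2.imwrite("pics/s2full.png",s)
a=cv2.resize(f[190:275,240:370],None,fx=6,fy=6,interpolation=cv2.INTER_CUBIC)
cv2.imwrite("pics/t2.png",a)
E
```

```text
t 9.65 pos [450.7 154.5 219.8] rot [ 1.800e+02 -1.000e-01 -1.463e+02] q6 -106.2 F [-0.1 -0.2 -0.3] T [ 0.09  0.09 -0.01] w 60.5 gf 0.0
units [-0.102 -0.048 -0.074] spin 0.005374261211002818
```

View pics/t2.png

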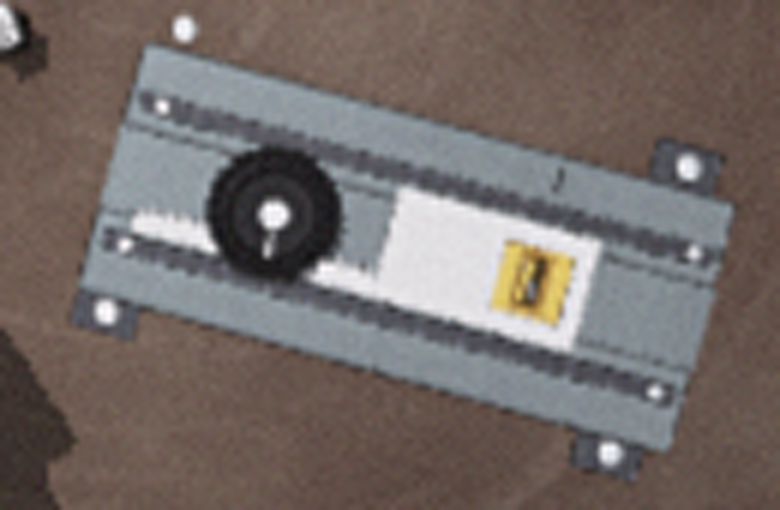

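The window now frames the keyhole: window corners are about (508,242), (577,258), (557,325), (490,308), and the keyhole is at about (531,281), running (541,257) to (520,305). The window is centred.

```bash
python3 - <<'E'
from h import *
np.set_printoptions(precision=1,suppress=True)
w=unproj("top",crop([(508,242),(577,258),(557,325),(490,308)],6,240,190),52.5).mean(0)
k=unproj("top",crop([(531,281),(541,257),(520,305)],6,240,190),50)
print("window",w,"keyhole",k, "slot dir",np.degrees(np.arctan2(*(k[1]-k[2])[::-1])), "dist",np.linalg.norm(w-k[0]))
for c in ([453.1,156.1],[455.3,153.5]):
    a=np.radians(33.7);e=np.array([np.cos(a),np.sin(a)]);f=np.array([-e[1],e[0]])
    P=[[*(np.array(c)+sx*18*e+sy*6*f),96] for sx in(1,-1) for sy in (1,-1)]
    print("top px c2",((proj("top",P)-[172,232]+.5)*7-.5))
    q=(proj("side",P+[[*(p[:2]),60] for p in P])-[250,130]+.5)*8.75-.5+[392,0]; print("side c2",q)
E
```

```text
window [ 498.5 -176.3] keyhole [[ 499.3 -175.9]
 [ 509.4 -180.2]
 [ 489.2 -171.2]] slot dir -24.097144349670952 dist 0.8366298510956033
top px c2 [[115.2 149.3]
 [143.7 130. ]
 [172.6 235.6]
 [201.2 216.3]]
side c2 [[609.3  41.2]
 [606.7  56.1]
 [508.1  36.6]
 [504.7  51.4]
 [607.7 132.2]
 [605.1 147.5]
 [507.8 127.4]
 [504.5 142.7]]
top px c2 [[122.6 142.9]
 [151.1 123.6]
 [180.  229.3]
 [208.6 210. ]]
side c2 [[609.7  45.4]
 [607.1  60.4]
 [508.2  40.8]
 [504.9  55.6]
 [608.1 136.5]
 [605.5 151.9]
 [507.9 131.7]
 [504.7 147. ]]
```

```bash
python3 -m jog '{"jaw":[60,60,60,60,60,60,60,60],"slide":[[-0.1,-0.05,0.5],[0,0,0.8],[0,0,0.8],[0,0,0.8],[0,0,0.8],[0,0,0.8],[0,0,0.66],[0,0,0]],"spin":[0,0,0,0,0,0,0,0]}'
python3 -c "
from h import *
go([454,155,59],213.7)"
```

```text
time_s: 10.55
ee_pos: [452.0, 154.8, 63.4]
ee_rot: [179.9, -0.3, -146.3]
force: [-1.0, -0.4, -0.4]
gripper_width: 59.7
gripper_force: 0.0
t 10.55 pos [452.  154.8  63.4] rot [ 179.9   -0.3 -146.3] q6 -106.1 F [-1.  -0.4 -0.4] T [ 0.15  0.05 -0.03] w 59.7 gf 0.0
units [-0.06  -0.031  0.145] spin -0.003987052815773495
```

```bash
python3 -m jog '{"jaw":[60,60,0,0,0,0,0,0,0],"slide":[[-0.06,-0.03,0.14],[0,0,0],[0,0,0],[0,0,0],[0,0,0],[0,0,0],[0,0,0],[0,0,0],[0,0,0]],"spin":[0,0,0,0,0,0,0,0,0]}' 45
python3 -c "
from h import *
go([454,155,59],213.7)"
```

```text
time_s: 11.45
ee_pos: [454.6, 157.8, 61.4]
ee_rot: [179.7, -0.0, -146.4]
force: [-4.3, 8.1, 1.5]
gripper_width: 11.7
gripper_force: 45.0
t 11.45 pos [454.6 157.8  61.4] rot [ 179.7   -0.  -146.4] q6 -106.3 F [-4.3  8.1  1.5] T [1.84 0.97 0.07] w 11.7 gf 45.0
units [ 0.068 -0.066  0.079] spin -0.011940568405549357
```

```bash
python3 -m jog '{"jaw":[0,0,0,0,0,0,0,0,0],"slide":[[0,0.07,0],[0,0,0],[0,0,-0.3],[0,0,-0.5],[0,0,-0.6],[0,0,-0.8],[0,0,-0.8],[0,0,-0.8],[0,0,0]],"spin":[0,0,0,0,0,0,0,0,0]}' 50
python3 -c "
from h import *
go([499.5,-177,180],164.5)"
```

```text
time_s: 12.35
ee_pos: [457.2, 157.8, 179.2]
ee_rot: [-179.8, 0.4, -146.2]
force: [0.4, -0.1, -0.3]
gripper_width: 11.9
gripper_force: 50.0
t 12.35 pos [457.2 157.8 179.2] rot [-179.8    0.4 -146.2] q6 -106.0 F [ 0.4 -0.1 -0.3] T [ 0.13  0.01 -0.04] w 11.9 gf 50.0
units [  5.033 -10.06   -0.033] spin 6.160604565833424
```

```bash
python3 -m jog '{"jaw":[0,0,0,0,0,0,0,0,0,0],"slide":[[0.42,-0.84,0],[0.42,-0.84,0],[0.42,-0.84,0],[0.42,-0.84,0],[0.42,-0.84,0],[0.42,-0.84,0],[0.42,-0.84,0],[0.42,-0.84,0],[0.42,-0.84,0],[0.42,-0.84,0]],"spin":[0,0,0,0,0,0,0,0,0,0]}' >/dev/null
python3 -m jog '{"jaw":[0,0,0,0,0,0,0,0,0,0],"slide":[[0.42,-0.84,0],[0.42,-0.84,0],[0,0,0],[0,0,0],[0,0,0],[0,0,0],[0,0,0],[0,0,0],[0,0,0],[0,0,0]],"spin":[0,0,1,1,1,1,1,1,0.16,0]}' 50
python3 - <<'E'
from h import *
import cv2
go([499.5,-177,125],164.5)
s=env.grab_frame("side")[:,:,::-1]
cv2.imwrite("pics/s3.png",cv2.resize(s[100:240,150:290],None,fx=4.2,fy=4.2,interpolation=cv2.INTER_CUBIC))
E
```

```text
time_s: 14.35
ee_pos: [496.9, -177.9, 174.9]
ee_rot: [-180.0, -0.1, 164.6]
force: [1.0, 0.7, -0.2]
gripper_width: 12.0
gripper_force: 50.0
t 14.35 pos [ 496.9 -177.9  174.9] rot [-1.800e+02 -1.000e-01  1.646e+02] q6 -95.6 F [ 1.   0.7 -0.2] T [ 0.04  0.01 -0.05] w 12.0 gf 50.0
units [-0.078  0.052  1.664] spin 0.016139839620976204
```

View pics/s3.png

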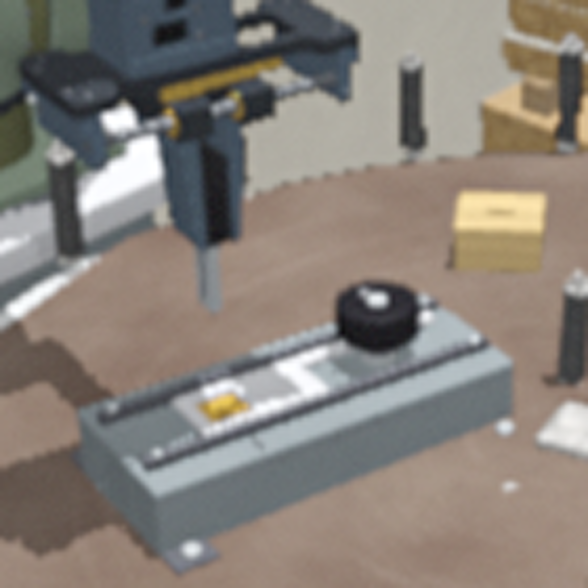

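The key hangs upright in the jaws with its tip at about (211,308), and the keyhole is in the window at about (224,405).

```bash
python3 - <<'E'
from h import *
q=(proj("side",[[497.5,-178,123.5],[499,-176.3,50],[509,-176.3,50],[499,-166.3,50]])-[150,100]+.5)*4.2-.5; print(q.round(1))
E
python3 -m jog '{"jaw":[0,0,0,0,0,0],"slide":[[-0.08,0.05,0.6],[0,0,0.6],[0,0,0.6],[0,0,0.2],[0,0,0],[0,0,0]],"spin":[0,0,0,0,0,0]}' 55
python3 - <<'E'
from h import *
go([499.5,-177,101],164.5)
E
```

```text
[[211.1 314.1]
 [222.8 415.1]
 [234.2 420.8]
 [234.2 408.3]]
time_s: 15.0
ee_pos: [500.6, -177.2, 116.2]
ee_rot: [-180.0, 0.1, 164.5]
force: [1.1, 1.1, -0.9]
gripper_width: 12.2
gripper_force: 55.0
t 15.0 pos [ 500.6 -177.2  116.2] rot [-1.800e+02  1.000e-01  1.645e+02] q6 -95.3 F [ 1.1  1.1 -0.9] T [0.   0.01 0.  ] w 12.2 gf 55.0
units [ 0.037 -0.002  0.506] spin 0.0046475074501870495
```

```bash
python3 -m jog '{"jaw":[0,0,0,0,0,0,0],"slide":[[0.03,0,0.2],[0,0,0.1],[0,0,0.1],[0,0,0.1],[0,0,0.1],[0,0,0.1],[0,0,0]],"spin":[0,0,0,0,0,0,0]}' 55
python3 - <<'E'
from h import *
go([499.5,-177,89],164.5)
E
```

```text
time_s: 15.7
ee_pos: [499.4, -176.8, 94.3]
ee_rot: [180.0, 0.0, 164.5]
force: [0.0, -0.4, -0.5]
gripper_width: 11.8
gripper_force: 55.0
t 15.7 pos [ 499.4 -176.8   94.3] rot [180.    0.  164.5] q6 -95.3 F [ 0.  -0.4 -0.5] T [-0.1  -0.12 -0.05] w 11.8 gf 55.0
units [-0.006 -0.004  0.175] spin 0.0011743023490531357
```

```bash
python3 -m jog '{"jaw":[0,0,0,0,0,0],"slide":[[0,0,0.1],[0,0,0.1],[0,0,0.1],[0,0,0.1],[0,0,0],[0,0,0]],"spin":[0,0,0,0,0,0]}' 60
python3 -m jog '{"jaw":[0,0,0,0,0,0],"slide":[[0,0,0.1],[0,0,0.1],[0,0,0.1],[0,0,0.1],[0,0,0],[0,0,0]],"spin":[0,0,0,0,0,0]}' 60
```

```text
time_s: 16.3
ee_pos: [500.0, -177.8, 83.1]
ee_rot: [-179.9, 0.1, 164.5]
force: [0.0, -4.0, 4.2]
gripper_width: 11.6
gripper_force: 60.0
time_s: 16.9
ee_pos: [500.3, -177.1, 71.2]
ee_rot: [180.0, 0.2, 164.5]
force: [1.5, -2.5, 5.7]
gripper_width: 11.5
gripper_force: 60.0
```

```bash
python3 -m jog '{"jaw":[0,0,0,0,0],"slide":[[0,0,0.07],[0,0,0.07],[0,0,0.06],[0,0,0],[0,0,0]],"spin":[0,0,0,0,0]}' 60
```

```text
time_s: 17.4
ee_pos: [500.8, -177.2, 70.5]
ee_rot: [-180.0, 0.3, 164.5]
force: [-8.2, 1.8, 41.4]
gripper_width: 11.6
gripper_force: 60.0
```

```bash
python3 -m jog '{"jaw":[0,0,0,0,0,0,0,0,0,0],"slide":[[0.02,0,-0.08],[0,0,0],[0,0,0],[0,0,0],[0,0,0],[0,0,0],[0,0,0],[0,0,0],[0,0,0],[0,0,0]],"spin":[0,0,0.8,0.9,0.9,0.9,0.9,0.9,0.9,0]}' 60
python3 -c "
from h import *
go([500.3,-177,70.5],68.5)"
```

```text
time_s: 18.4
ee_pos: [499.3, -178.7, 70.8]
ee_rot: [180.0, 0.3, 114.9]
force: [-6.5, -6.4, 26.5]
gripper_width: 12.0
gripper_force: 60.0
t 18.4 pos [ 499.3 -178.7   70.8] rot [180.    0.3 114.9] q6 -45.6 F [-6.5 -6.4 26.5] T [-1.24  1.38  0.11] w 12.0 gf 60.0
units [0.039 0.054 0.01 ] spin 5.8009845089145
```

```bash
python3 -m jog '{"jaw":[0,0,0,0,0,0,0,0,0,0],"slide":[[0,-0.04,0],[0,0,0],[0,0,0],[0,0,0],[0,0,0],[0,0,0],[0,0,0],[0,0,0],[0,0,0],[0,0,0]],"spin":[0.9,0.9,0.9,0.9,0.9,0.9,0.5,0,0,0]}' 60
python3 -c "
from h import *
import cv2
go([500.3,-177,70.5],68.5)
f=env.grab_frame('top')[190:275,240:370,::-1];s=env.grab_frame('side')[120:230,150:260,::-1]
r=lambda i,h:cv2.resize(i,None,fx=h/i.shape[0],fy=h/i.shape[0],interpolation=cv2.INTER_CUBIC)
import numpy as np
cv2.imwrite('pics/s4.png',r(s,590))"
```

```text
time_s: 19.4
ee_pos: [497.3, -178.8, 70.8]
ee_rot: [179.9, 0.2, 67.8]
force: [-8.1, -4.6, 29.5]
gripper_width: 11.4
gripper_force: 60.0
t 19.4 pos [ 497.3 -178.8   70.8] rot [179.9   0.2  67.8] q6 1.4 F [-8.1 -4.6 29.5] T [-1.15  1.85  0.15] w 11.4 gf 60.0
units [0.092 0.07  0.009] spin -0.08269285682055028
```

View pics/s4.png

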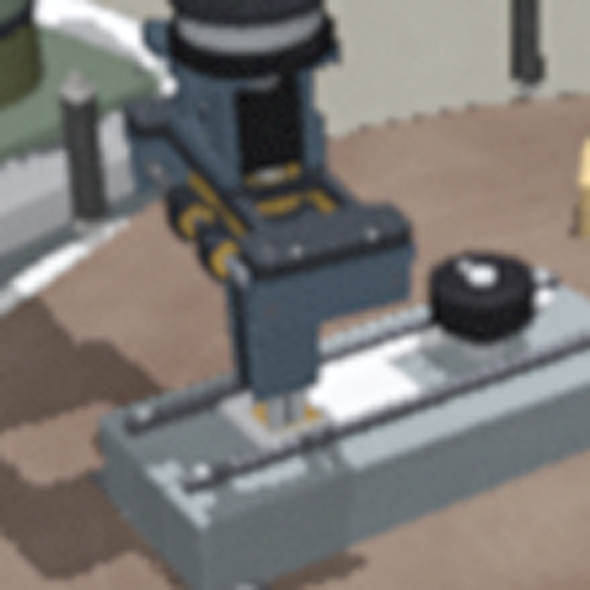

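```bash
python3 -m jog '{"jaw":[0,0,0,0,0,0],"slide":[[-0.04,-0.03,0],[0,0,0],[0,0,0],[0,0,0],[0,0,0],[0,0,0]],"spin":[0,0.3,0,0,0,0]}' 60 >/dev/null
python3 -c "
from h import *
go([500.3,-177,70.5],68.5)"
python3 -m jog '{"jaw":[0,0,0,0],"slide":[[0,0,0],[0,0,0],[0,0,0],[0,0,0]],"spin":[0.3,0,0,0]}' 60 >/dev/null
python3 -c "
from h import *
go([500.3,-177,70.5],68.5)"
```

```text
t 20.1 pos [ 497.1 -178.9   70.8] rot [1.798e+02 1.000e-01 6.550e+01] q6 3.6 F [-5.4 -2.1 27.4] T [-0.53  1.26  0.62] w 11.5 gf 60.0
units [0.101 0.071 0.01 ] spin -0.37722685495945285
t 20.5 pos [ 497.1 -178.5   70.8] rot [1.798e+02 1.000e-01 6.310e+01] q6 6.0 F [-4.3  0.1 27.3] T [-0.28  1.19  0.86] w 11.5 gf 60.0
units [0.094 0.072 0.009] spin -0.6705919169554448
```

The torque climbs steeply against the stop, depth is held, and the key centre stays on the lock. I'm handing in.

```bash
python3 -c "
from workcell import env
print(env.job_done())"
```

```text
the job is handed in; nothing more can be done
None
```

I handed the job in at about 20.5 s of robot time: the window is centred over the lock to about 1 mm by camera, the key is fully home and held turned against its stop, and nothing was moved near the bystanders; no verdict came back.

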